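# Return the clean ware to its marked places

### The job

The clean ware of the treatment room stands about the bench among its four mats. Put each of the four pieces (large canister, small canister, square tub, instrument case) on the mat whose drawn outline matches its footprint, right way up and within the outline, the tub and the case turned to line up with theirs. Tip nothing over, and leave the kidney dish and the amber bottle where they are.

Things in the scene. Friction and masses are not known exactly. Their poses are not given: they have to be found in the camera images.
- large_center (a point): The larger round stainless steel canister, closed, standing loose: diameter 60 mm, 80 mm high overall, of which the top 12 mm are a lid knob 16 mm across. Smooth plain side to grip. Point: on its axis half-way up; z up. About 0.25 kg.
- small_center (a point): The smaller round stainless steel canister, closed, standing loose: diameter 38 mm, 70 mm high overall, of which the top 12 mm are a lid knob 16 mm across. Smooth plain side to grip. Point: on its axis half-way up; z up. About 0.13 kg.
- tub_center (a point): White plastic tub with lid, closed, square footprint 52 x 52 mm, 60 mm high, standing loose, about 0.14 kg. Point: its centre, half-way up; x and y across its sides, z up.
- case_center (a point): Flat rectangular stainless steel instrument case, closed, 116 x 48 mm footprint, 40 mm high, lying loose, about 0.3 kg. Point: its centre, half-way up; x along its 116 mm length, y across its 48 mm width, z up.
- mat_large_center (a point): One of four identical pale green mats, 140 x 90 x 4 mm, fixed flat on the bench, with a large circle (inner diameter 72 mm) for the larger canister drawn as a thin dark line (flush) centred on it. Point: centre of the mat's top face, 4 mm above the bench; x along the mat's 140 mm side, y along its 90 mm side, z up.
- mat_small_center (a point): One of four identical pale green mats, 140 x 90 x 4 mm, fixed flat on the bench, with a small circle (inner diameter 50 mm) for the smaller canister drawn as a thin dark line (flush) centred on it. Point: centre of the mat's top face, 4 mm above the bench; x along the mat's 140 mm side, y along its 90 mm side, z up.
- mat_tub_center (a point): One of four identical pale green mats, 140 x 90 x 4 mm, fixed flat on the bench, with a square (inside 64 x 64 mm, sides parallel to the mat's) for the square tub drawn as a thin dark line (flush) centred on it. Point: centre of the mat's top face, 4 mm above the bench; x along the mat's 140 mm side, y along its 90 mm side, z up.
- mat_case_center (a point): One of four identical pale green mats, 140 x 90 x 4 mm, fixed flat on the bench, with a rectangle (inside 128 mm along x, 60 mm along y) for the instrument case drawn as a thin dark line (flush) centred on it. Point: centre of the mat's top face, 4 mm above the bench; x along the mat's 140 mm side, y along its 90 mm side, z up.
- dish_center (a point): Bystander: open steel kidney-shaped dish, about 150 x 80 mm, 32 mm high, loose, at the left of the work. Point: about its middle, 16 mm above the bench; x along its length.
- bottle_center (a point): Bystander: amber bottle with white cap, diameter 56 mm, 130 mm high, loose, at the right of the work. Point: on its axis half-way up.
There are look-alikes about, which are no part of the job. Leave any yellow look-alike of the part that bears small_center alone. Leave any green look-alike of the part that bears tub_center alone.

How it is judged:
At the end, for the whole second after the job is handed in: Each piece stands upright (within 0.1 rad) and at rest on its own mat, its centre within 12 mm horizontally of the outline's centre; case and tub parallel to their outlines within 0.25 rad (case either way round, tub by any quarter turn); dish and bottle within 30 mm of where they began (horizontal distance between large_center and mat_large_center below 0.012 m and angle between each of large_center, small_center, tub_center, case_center's own z axis and vertical below 0.1 rad and height (world z) of large_center between 0.0405 and 0.05 m and linear speed of each of large, small, tub, case below 0.02 m/s and horizontal distance between small_center and mat_small_center below 0.012 m and height (world z) of small_center between 0.0355 and 0.045 m and horizontal distance between tub_center and mat_tub_center below 0.012 m and height (world z) of tub_center between 0.0305 and 0.04 m and (angle between the x axis of tub_center and the x axis of mat_tub_center, either way round below 0.25 rad or angle between the x axis of tub_center and the y axis of mat_tub_center, either way round below 0.25 rad) and horizontal distance between case_center and mat_case_center below 0.012 m and height (world z) of case_center between 0.0205 and 0.03 m and angle between the x axis of case_center and the x axis of mat_case_center, either way round below 0.25 rad and distance of each of dish_center, bottle_center from where it was at the start of the episode below 0.03 m); the robot touches nothing.
It fails at once if one of the four pieces is tipped over (angle between any of large_center, small_center, tub_center, case_center's own z axis and vertical above 0.7 rad).
It fails at once if the kidney dish is pushed away by more than 30 mm or tipped (distance of dish_center from where it was at the start of the episode above 0.03 m or angle between dish_center's own z axis and vertical above 0.5 rad).
It fails at once if the amber bottle is pushed away by more than 30 mm or tipped (distance of bottle_center from where it was at the start of the episode above 0.03 m or angle between bottle_center's own z axis and vertical above 0.5 rad).
It also fails if it takes over 109 s, if anything falls off the work surface, if the arm or the gripper's body presses on something with over 40 N, if the wrist force passes 120 N, or if a joint passes its speed limit or range.

### The arm

A 7-joint arm with a two-finger parallel gripper is mounted at the origin on the work surface. World frame = base frame: x ahead of the robot, y to its left, z up, the work surface at z = 0. Lengths are in m, angles in rad, forces in N, time in s.
With the tool pointing down it reaches from about 0.425 to 0.975 m from the base axis. Payload 16.7 kg.
Tool frame: the origin (TCP) lies on the mounting face of the last link; the fingertips stand 173 mm ahead of it and the grasp point (between the pads) lies 155 mm ahead of it (robot.finger_overhang is the distance from the TCP to the fingertips, in m); z points along the fingers, y is the line along which they close (so a half turn about z gives the same grasp; the last joint's range is limited). The gripper opens to 85 mm and grips with 20 to 120 N. Pads are 22 mm wide; open, the fingers measure 114 mm over their backs; the gripper's body (76 mm by 85 mm) begins 54 mm behind the grasp point. The pads swing forward as they close: fully open they stand 13 mm farther back than shut.
Start: joints at [-1.47, 0.426, 0.074, 1.606, -0.034, 1.111, -0.067], TCP at [0.168, 0.654, 0.405] pointing down, gripper open.
Joint ranges: [-2.85, 2.85], [-0.5, 2.14], [-1.23, 1.37], [0.21, 2.46], [-1.02, 4.16], [0.16, 2.05], [-2.73, 2.73]. Speed limits (rad/s): [1.89, 1.89, 2.39, 2.39, 3.01, 3.01, 3.01].

### API

Orientations are given as a rotation vector (axis times angle).
In Python, from bench import robot, capture, camera_model, workorder, models gives the robot as it stands. The module is installed in compiled form; this text tells all that it offers.
- The arm moves only by the tool play_rows, never from a script. Its argument "motion" is a list of rows, each an object with "rotation": the turn, a rotation vector about the tool's x, y, z in rad, a list of three; "delta_pos": the shift along the tool's x, y, z in mm, a list of three; "jaw": the opening, from 0 (shut) to 1 (fully open). A call has 1 to 10 rows; each row is the pose to reach, as a shift and turn from the pose commanded when the call began, along the tool's axes at that moment; what a row does not reach only later rows make up. A row lasts 1/10 s, in which the tool goes at most 50 mm and 8.59 degrees, less where a joint would pass 70% of its speed; a pose out of reach is approached as far as the arm can. A call with a gripper value outside its range is refused whole. The fingers move at their own pace and stop on an object; the grip force is fixed at half the most. Time passes only in rows, so rows that repeat a pose let the fingers close. It gives the time, the measured TCP pose, the force, the opening and the grip force at its end, in the units of the state.
- robot.get_state(): the state, without advancing time (a new reading comes with each control period).
- capture(name): name is "scene" or "top"; returns the picture (400x640x3 uint8, blue, green, red); there is no depth.
- camera_model(name): a dict with "camera_matrix" (3x3 intrinsics, pixels), "k1" (the pictures are not rectified: a ray, as slopes to the right and down, at radius r is drawn at 1 + k1 r^2 times it, then the intrinsics apply), "extrinsics" (4x4, takes a point from world to camera coordinates). Camera axes: x right, y down, z forward; pixel columns grow to the right and rows downward; lengths in m; the calibration is good to about 2 mm. A picture is of the moment at which its call begins. camera_model takes no time and is no camera call.
- workorder.hand_in(): hands the job in; it is judged then, once.
Trained networks look in the newest picture that a camera, given by its name, has taken for a name from the list of things; names that differ only in an ending like _2 or _b are one class to them, and where a whole thing is asked for, a point or a joint stands for the part that bears it (a point fixed in the world has none). Each returns a list of dicts, best first, with "confidence" (0 to 1); they miss things now and then, are a little off and sometimes report something else, mostly with a low value. They report only what shows in the picture. A call takes as long as a camera call. They do not tell look-alikes from the thing itself.
- models.cut_out(camera, label): "pixels" (400x640 bool, what is visible of it).
- models.landmark_of(camera, label): "location" ([x, y, z] in m, in the coordinates of the camera as it stood for that picture, good to about 4 mm: a listed point, or the origin of a listed thing).
The state is a dict: "time": time; "joint_positions": joint angles; "joint_velocities": joint speeds; "effort": joint torques, N m; "tool_pos": TCP position; "tool_rot": TCP orientation; "ft_force": force on the tool from outside, world axes, zero at the start; "wrist_torque": the same for the moment, N m; "gripper_width": finger opening in m; "finger_force": force on a finger pad.
Only numpy, scipy, OpenCV 4.12 (cv2) and the standard library are available. Lean on these libraries where they do the work, as an engineer would, in place of code of your own. Each camera call takes 0.05 s, during which the arm holds its last target. There are 200 camera calls.

## Working session

There is one attempt and no reset: what is moved stays moved. The work goes in short steps, Python scripts to look and compute and a tool call to move; the robot and the scene stay as the last step left them, time stands still between calls to the robot, and variables do not carry over. Pictures are saved under pics/ and viewed, at most 14 in all, crops included, and the job is handed in when it is done.

Besides the shell and the picture viewer there is one more tool, called after "Call:" as name(argument=value, ...) on one line, values as JSON. play_rows: Moves the arm, as the interface text tells. Its arguments: {"type":"object","properties":{"motion":{"type":"array"}},"required":["motion"]}

```bash
mkdir -p pics
cat > h.py <<'E'
import numpy as np, cv2
from bench import robot, capture, camera_model, workorder, models
def toworld(cam,p):
    return (np.linalg.inv(camera_model(cam)["extrinsics"])@np.r_[p,1])[:3]
def pix2world(cam,uv,z):
    m=camera_model(cam);K=np.array(m["camera_matrix"])
    uv=np.atleast_2d(np.array(uv,float))
    d=np.c_[(uv[:,0]-K[0,2])/K[0,0],(uv[:,1]-K[1,2])/K[1,1]]
    s=d.copy()
    for _ in range(20): s=d/(1+m["k1"]*(s**2).sum(1,keepdims=True))
    T=np.linalg.inv(m["extrinsics"]);r=np.c_[s,np.ones(len(s))]@T[:3,:3].T;o=T[:3,3]
    return o+r*((z-o[2])/r[:,2])[:,None]
E
python3 - <<'E'
from h import *
for c in("scene","top"):
    cv2.imwrite(f"pics/{c}0.png",capture(c))
    for l in "large small tub case mat_large mat_small mat_tub mat_case dish bottle".split():
        for d in models.landmark_of(c,l+"_center")[:4]:
            print(c,l,round(d["confidence"],2),toworld(c,d["location"]).round(3))
s=robot.get_state();print(s)
E
```

```text
scene large 0.89 [0.644 0.229 0.039]
scene small 0.82 [ 0.632 -0.065  0.033]
scene small 0.76 [ 0.731 -0.02   0.031]
scene tub 0.76 [ 0.452 -0.22   0.032]
scene tub 0.73 [0.447 0.227 0.005]
scene tub 0.56 [ 0.504 -0.328  0.026]
scene tub 0.33 [ 0.567 -0.432  0.063]
scene mat_large 0.91 [0.447 0.229 0.005]
scene mat_large 0.26 [0.456 0.079 0.005]
scene mat_small 0.95 [0.638 0.078 0.006]
scene mat_tub 0.83 [ 0.443 -0.079  0.005]
scene mat_case 0.67 [0.456 0.079 0.001]
scene dish 0.75 [0.529 0.436 0.02 ]
scene bottle 0.67 [ 0.569 -0.43   0.065]
scene bottle 0.65 [ 0.442 -0.077  0.002]
top large 0.64 [0.642 0.23  0.041]
top small 0.59 [ 0.637 -0.072  0.036]
top small 0.56 [ 0.731 -0.025  0.035]
top tub 0.85 [ 0.499 -0.328  0.029]
top tub 0.6 [ 0.449 -0.223  0.034]
top tub 0.26 [ 0.567 -0.44   0.064]
top case 0.81 [ 0.641 -0.23   0.021]
top mat_large 0.78 [0.446 0.226 0.008]
top mat_small 0.9 [0.64  0.078 0.003]
top mat_tub 0.71 [ 0.443 -0.082  0.004]
top mat_case 0.62 [0.456 0.075 0.005]
top dish 0.94 [0.528 0.438 0.015]
top bottle 0.66 [ 0.568 -0.438  0.065]
{'time': 1.1, 'joint_positions': array([-1.46947822,  0.42609749,  0.07392328,  1.60599049, -0.03413078,
        1.11081961, -0.06708305]), 'joint_velocities': array([ 5.35104396e-05,  5.69107617e-04, -3.03153481e-04, -9.70815321e-04,
       -7.99577008e-04, -1.31037361e-03,  5.54570786e-04]), 'effort': array([ 8.36552886e-05, -9.49529314e+01,  3.75771269e+00, -4.63904858e+01,
        1.90845458e-02,  2.54178900e-03, -4.89633533e-05]), 'tool_pos': array([0.16755737, 0.65384463, 0.40470835]), 'tool_rot': array([-3.93063129e-01, -3.11685247e+00,  8.24860268e-05]), 'ft_force': array([-1.18295513,  0.03606656, -0.73539609]), 'wrist_torque': array([ 0.01727326, -0.03064634,  0.02636205]), 'finger_force': 0.0, 'gripper_width': 0.08544631643356845}
```

View pics/top0.png

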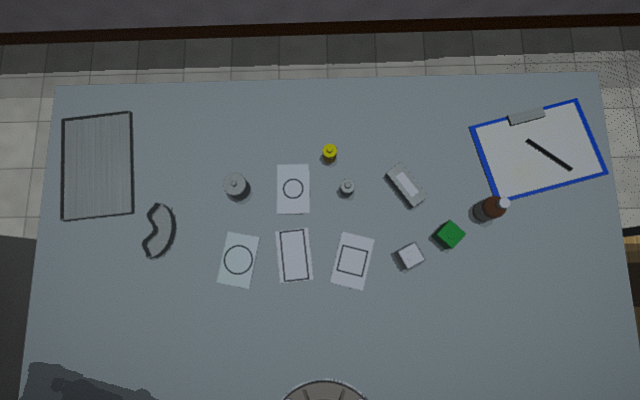

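View pics/scene0.png

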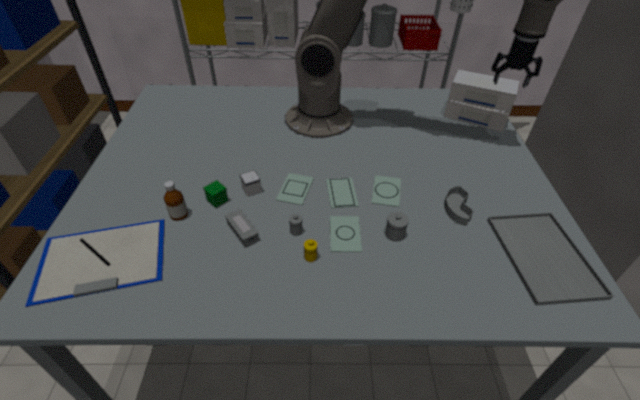

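```bash
cat >> h.py <<'E'
from scipy.optimize import minimize
def proj(cam,P):
    m=camera_model(cam);E=m["extrinsics"];K=np.array(m["camera_matrix"])
    q=P@np.array(E)[:3,:3].T+np.array(E)[:3,3];s=q[:,:2]/q[:,2:]
    s=s*(1+m["k1"]*(s**2).sum(1,keepdims=True))
    return s*[K[0,0],K[1,1]]+[K[0,2],K[1,2]]
def box(l,w,z0,z1): return np.array([[a*l/2,b*w/2,z] for a in(-1,1) for b in(-1,1) for z in(z0,z1)])
def cyl(r,z0,z1):
    t=np.linspace(0,2*np.pi,40);return np.array([[r*np.cos(a),r*np.sin(a),z] for a in t for z in(z0,z1)])
SH={"large":np.r_[cyl(.03,0,.068),cyl(.008,.07,.08)],"small":np.r_[cyl(.019,0,.058),cyl(.008,.06,.07)],
"tub":box(.052,.052,0,.06),"case":box(.116,.048,0,.04)}
for k in("large","small","tub","case"): SH["mat_"+k]=box(.14,.09,.003,.004)
S=16
def sil(cam,P):
    h=cv2.convexHull(np.round(proj(cam,P)*S).astype(np.int32))
    return h
def place(n,p,z=0):
    c,s=np.cos(p[2]),np.sin(p[2]);R=np.array([[c,-s,0],[s,c,0],[0,0,1]])
    return SH[n]@R.T+[p[0],p[1],z]
def iou(cam,n,p,mask,z,cache):
    # 6x upsampled compare on crop
    ys,xs=cache;x0,y0=xs.min()-12,ys.min()-12;x1,y1=xs.max()+13,ys.max()+13
    U=6;m=cv2.resize(mask[y0:y1,x0:x1].astype(np.float32),None,fx=U,fy=U,interpolation=cv2.INTER_LINEAR)
    h=cv2.convexHull(np.float32((proj(cam,place(n,p,z))-[x0-.5,y0-.5])*U-.5))
    im=np.zeros(m.shape,np.uint8);cv2.fillPoly(im,[np.round(h*16).astype(np.int32)],1,shift=4,lineType=cv2.LINE_8)
    return np.minimum(im,m).sum()/np.maximum(im,m).sum()
def fit(n,xy,masks,z=0,yaws=(0,)):
    caches={c:np.nonzero(m) for c,m in masks.items()}
    best=None
    f=lambda p:-np.mean([iou(c,n,(p[0],p[1],p[2]*10),m,z,caches[c]) for c,m in masks.items()])
    for y in yaws:
        r=minimize(f,[xy[0],xy[1],y/10],method="Nelder-Mead",options=dict(initial_simplex=np.array([[xy[0],xy[1],y/10],[xy[0]+.01,xy[1],y/10],[xy[0],xy[1]+.01,y/10],[xy[0],xy[1],y/10+.03]]),xatol=1e-4,fatol=1e-4))
        if best is None or r.fun<best.fun: best=r
    return np.r_[best.x[:2],best.x[2]*10,-best.fun]
def near(cam,n,xy,tol=25):
    P=np.array([[xy[0],xy[1],.02]]);u=proj(cam,P)[0]
    for d in models.cut_out(cam,n+"_center"):
        m=d["pixels"]; 
        if m.sum()<20: continue
        ys,xs=np.nonzero(m)
        if np.hypot(xs.mean()-u[0],ys.mean()-u[1])<tol: return m
G={"large":(.643,.23),"small":(.635,-.069),"tub":(.45,-.222),"case":(.641,-.23),"mat_large":(.447,.228),"mat_small":(.639,.078),"mat_tub":(.443,-.08),"mat_case":(.456,.077)}
E
python3 - <<'E'
from h import *
ims={c:capture(c) for c in("scene","top")}
for n,xy in G.items():
    ms={}
    for c in ims:
        m=near(c,n,xy,14)
        if m is not None: ms[c]=m
    yw=np.arange(0,3.1,.4)
    for sub in [list(ms)]+[[k] for k in ms]:
        if sub: print(n,sub,fit(n,xy,{k:ms[k] for k in sub},0,yw if n[0]!='l' and n!="small" else (0,)).round(3),[int(ms[k].sum()) for k in sub])
    if not ms: print(n,"none")
t=ims["top"];cv2.imwrite("pics/topc.png",cv2.resize(t[130:300,210:470],None,fx=3,fy=3,interpolation=cv2.INTER_CUBIC))
E
```

```text
large ['scene', 'top'] [0.641 0.228 0.27  0.924] [560, 549]
large ['scene'] [0.642 0.229 0.195 0.942] [560]
large ['top'] [0.64  0.226 0.176 0.942] [549]
small ['scene', 'top'] [ 0.634 -0.069  0.121  0.799] [221, 212]
small ['scene'] [ 0.632 -0.066  0.235  0.812] [221]
small ['top'] [ 0.635 -0.071  0.266  0.89 ] [212]
tub ['scene', 'top'] [ 0.449 -0.224  0.495  0.909] [438, 539]
tub ['scene'] [ 0.452 -0.223  0.462  0.934] [438]
tub ['top'] [ 0.448 -0.225  0.497  0.921] [539]
case ['scene', 'top'] [ 0.638 -0.228  0.631  0.929] [821, 969]
case ['scene'] [ 0.64  -0.226  0.66   0.924] [821]
case ['top'] [ 0.638 -0.229  3.76   0.95 ] [969]
mat_large ['scene', 'top'] [ 0.447  0.227 -0.185  0.927] [784, 1769]
mat_large ['scene'] [0.45  0.228 2.948 0.937] [784]
mat_large ['top'] [ 0.446  0.226 -0.192  0.964] [1769]
mat_small ['scene', 'top'] [0.64  0.079 3.144 0.945] [1074, 1565]
mat_small ['scene'] [0.642 0.08  0.005 0.958] [1074]
mat_small ['top'] [ 0.639  0.077 -0.003  0.963] [1565]
mat_tub ['scene', 'top'] [ 0.441 -0.079  2.887  0.919] [795, 1804]
mat_tub ['scene'] [ 0.444 -0.076 -0.257  0.937] [795]
mat_tub ['top'] [ 0.44  -0.081  2.882  0.966] [1804]
mat_case ['scene', 'top'] [0.458 0.076 3.241 0.943] [789, 1754]
mat_case ['scene'] [0.46  0.077 0.093 0.944] [789]
mat_case ['top'] [0.456 0.075 0.105 0.967] [1754]
```

View pics/topc.png

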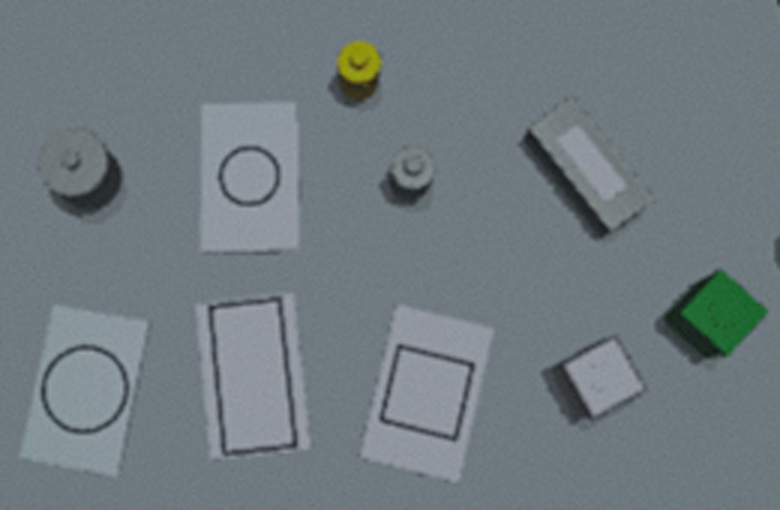

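```bash
cat >> h.py <<'E'
from scipy.spatial.transform import Rotation as Ro
def go(xyz,yaz,start=None):
    """delta (mm, tool axes), rotvec from current pose to each target (tool y at world azimuth yaz, mod pi)"""
    s=robot.get_state();R0=Ro.from_rotvec(s["tool_rot"]) 
    best=None
    for k in(0,np.pi):
        a=yaz+k;y=np.array([np.cos(a),np.sin(a),0]);z=np.array([0,0,-1.]);x=np.cross(y,z)
        r=(R0.inv()*Ro.from_matrix(np.c_[x,y,z])).as_rotvec()
        if best is None or abs(r[2])<abs(best[2]): best=r
    for p in np.atleast_2d(xyz): print(p,"delta",(R0.inv().apply(p-s["tool_pos"])*1000).round(1).tolist())
    print("rot",best.round(3).tolist(),"t",round(s["time"],2),"q",s["joint_positions"].round(2),"w",round(s["gripper_width"],4),"pos",s["tool_pos"].round(4))
E
python3 -c "
from h import *
go([[.641,.228,.33],[.641,.228,.20]],.5)"
```

```text
[0.641 0.228 0.33 ] delta [-564.4, -295.0, 74.7]
[0.641 0.228 0.2  ] delta [-564.4, -295.0, 204.7]
rot [-0.0, 0.0, 0.82] t 2.0 q [-1.47  0.43  0.07  1.61 -0.03  1.11 -0.07] w 0.0853 pos [0.1675 0.6538 0.4047]
```

Call:
play_rows(motion=[{"delta_pos":[-564,-295,75],"rotation":[0,0,0.82],"jaw":1},{"delta_pos":[-564,-295,75],"rotation":[0,0,0.82],"jaw":1},{"delta_pos":[-564,-295,75],"rotation":[0,0,0.82],"jaw":1},{"delta_pos":[-564,-295,75],"rotation":[0,0,0.82],"jaw":1},{"delta_pos":[-564,-295,75],"rotation":[0,0,0.82],"jaw":1},{"delta_pos":[-564,-295,75],"rotation":[0,0,0.82],"jaw":1},{"delta_pos":[-564,-295,75],"rotation":[0,0,0.82],"jaw":1},{"delta_pos":[-564,-295,75],"rotation":[0,0,0.82],"jaw":1},{"delta_pos":[-564,-295,75],"rotation":[0,0,0.82],"jaw":1},{"delta_pos":[-564,-295,75],"rotation":[0,0,0.82],"jaw":1}])

```text
time: 3.0
tool_pos: [0.5379, 0.3202, 0.3462]
tool_rot: [1.602, 2.702, 0.001]
ft_force: [-0.3, 0.9, 0.2]
gripper_width: 0.0851
finger_force: 0.0
```

```bash
python3 -c "
from h import *
go([[.641,.228,.33],[.641,.228,.20]],.5)"
```

```text
[0.641 0.228 0.33 ] delta [-130.4, 46.2, 16.2]
[0.641 0.228 0.2  ] delta [-130.4, 46.2, 146.2]
rot [0.0, -0.0, 0.0] t 3.0 q [-0.92  0.42  0.37  1.79 -0.18  0.96  0.02] w 0.0851 pos [0.5379 0.3202 0.3462]
```

Call:
play_rows(motion=[{"delta_pos":[-130,46,16],"rotation":[0,0,0],"jaw":1},{"delta_pos":[-130,46,16],"rotation":[0,0,0],"jaw":1},{"delta_pos":[-130,46,16],"rotation":[0,0,0],"jaw":1},{"delta_pos":[-130,46,16],"rotation":[0,0,0],"jaw":1},{"delta_pos":[-130,46,16],"rotation":[0,0,0],"jaw":1},{"delta_pos":[-130,46,16],"rotation":[0,0,0],"jaw":1}])

```text
time: 3.6
tool_pos: [0.6388, 0.2306, 0.3301]
tool_rot: [-1.601, -2.702, -0.0]
ft_force: [0.2, 0.2, 0.5]
gripper_width: 0.0851
finger_force: 0.0
```

```bash
python3 -c "
from h import *
go([[.641,.228,.20]],.5)"
```

```text
[0.641 0.228 0.2  ] delta [-3.4, 0.8, 130.1]
rot [-0.0, -0.001, 0.001] t 3.6 q [-0.71  0.52  0.38  1.68 -0.23  0.98  0.25] w 0.0851 pos [0.6388 0.2306 0.3301]
```

Call:
play_rows(motion=[{"delta_pos":[-1,0,40],"rotation":[0,0,0],"jaw":1},{"delta_pos":[-1,0,80],"rotation":[0,0,0],"jaw":1},{"delta_pos":[-1,0,110],"rotation":[0,0,0],"jaw":1},{"delta_pos":[-1,0,130],"rotation":[0,0,0],"jaw":1},{"delta_pos":[-1,0,130],"rotation":[0,0,0],"jaw":1},{"delta_pos":[-1,0,130],"rotation":[0,0,0],"jaw":0.5},{"delta_pos":[-1,0,130],"rotation":[0,0,0],"jaw":0.5},{"delta_pos":[-1,0,130],"rotation":[0,0,0],"jaw":0.5},{"delta_pos":[-1,0,130],"rotation":[0,0,0],"jaw":0.5},{"delta_pos":[-1,0,130],"rotation":[0,0,0],"jaw":0.5}])

```text
time: 4.6
tool_pos: [0.6402, 0.2294, 0.2023]
tool_rot: [1.602, 2.701, 0.004]
ft_force: [-2.0, 0.4, 7.2]
gripper_width: 0.0588
finger_force: 64.9
```

```bash
python3 -c "
from h import *
go([[.641,.228,.20],[.641,.228,.32],[.447,.227,.32]],.5)"
```

```text
[0.641 0.228 0.2  ] delta [-1.6, 0.0, 2.3]
[0.641 0.228 0.32 ] delta [-1.5, 0.3, -117.7]
[0.447 0.227 0.32 ] delta [90.7, -170.4, -118.2]
rot [0.003, -0.0, 0.0] t 4.6 q [-0.67  0.68  0.32  1.74 -0.29  0.77  0.3 ] w 0.0588 pos [0.6402 0.2294 0.2023]
```

Call:
play_rows(motion=[{"delta_pos":[0,0,-30],"rotation":[0,0,0],"jaw":0.5},{"delta_pos":[0,0,-70],"rotation":[0,0,0],"jaw":0.5},{"delta_pos":[20,-37,-90],"rotation":[0,0,0],"jaw":0.5},{"delta_pos":[40,-75,-90],"rotation":[0,0,0],"jaw":0.5},{"delta_pos":[60,-112,-90],"rotation":[0,0,0],"jaw":0.5},{"delta_pos":[80,-150,-90],"rotation":[0,0,0],"jaw":0.5},{"delta_pos":[91,-170,-90],"rotation":[0,0,0],"jaw":0.5},{"delta_pos":[91,-170,-70],"rotation":[0,0,0],"jaw":0.5},{"delta_pos":[91,-170,-50],"rotation":[0,0,0],"jaw":0.5},{"delta_pos":[91,-170,-50],"rotation":[0,0,0],"jaw":0.5}])

```text
time: 5.6
tool_pos: [0.4463, 0.227, 0.2495]
tool_rot: [-1.602, -2.702, 0.002]
ft_force: [0.7, -0.5, -3.3]
gripper_width: 0.0588
finger_force: 66.3
```

```bash
python3 -c "
from h import *
go([[.448,.2275,.207],[.448,.2275,.32]],.5);print(robot.get_state()['ft_force'])"
```

```text
[0.448  0.2275 0.207 ] delta [-0.4, 1.8, 42.5]
[0.448  0.2275 0.32  ] delta [-0.4, 1.6, -70.5]
rot [-0.002, 0.0, 0.0] t 5.6 q [-0.9   0.37  0.36  2.14 -0.21  0.66  0.1 ] w 0.0588 pos [0.4463 0.227  0.2495]
[ 0.74213823 -0.5140627  -3.30201601]
```

Call:
play_rows(motion=[{"delta_pos":[0,2,20],"rotation":[0,0,0],"jaw":0.5},{"delta_pos":[0,2,35],"rotation":[0,0,0],"jaw":0.5},{"delta_pos":[0,2,42],"rotation":[0,0,0],"jaw":0.5},{"delta_pos":[0,2,42],"rotation":[0,0,0],"jaw":0.5},{"delta_pos":[0,2,42],"rotation":[0,0,0],"jaw":1},{"delta_pos":[0,2,42],"rotation":[0,0,0],"jaw":1},{"delta_pos":[0,2,42],"rotation":[0,0,0],"jaw":1},{"delta_pos":[0,2,20],"rotation":[0,0,0],"jaw":1},{"delta_pos":[0,2,-30],"rotation":[0,0,0],"jaw":1},{"delta_pos":[0,2,-75],"rotation":[0,0,0],"jaw":1}])

```text
time: 6.6
tool_pos: [0.4486, 0.2277, 0.3269]
tool_rot: [1.603, 2.701, -0.002]
ft_force: [-0.7, 0.5, 0.5]
gripper_width: 0.0853
finger_force: 0.0
```

```bash
python3 -c "
from h import *
go([[.449,-.224,.32],[.449,-.224,.188]],.49)"
```

```text
[ 0.449 -0.224  0.32 ] delta [-396.7, -216.0, 7.3]
[ 0.449 -0.224  0.188] delta [-396.6, -215.9, 139.3]
rot [-0.001, 0.001, 0.009] t 6.6 q [-0.95  0.25  0.41  2.08 -0.13  0.83  0.04] w 0.0853 pos [0.4486 0.2277 0.3269]
```

Call:
play_rows(motion=[{"delta_pos":[-397,-216,7],"rotation":[0,0,0],"jaw":1},{"delta_pos":[-397,-216,7],"rotation":[0,0,0],"jaw":1},{"delta_pos":[-397,-216,7],"rotation":[0,0,0],"jaw":1},{"delta_pos":[-397,-216,7],"rotation":[0,0,0],"jaw":1},{"delta_pos":[-397,-216,7],"rotation":[0,0,0],"jaw":1},{"delta_pos":[-397,-216,7],"rotation":[0,0,0],"jaw":1},{"delta_pos":[-397,-216,7],"rotation":[0,0,0],"jaw":1},{"delta_pos":[-397,-216,7],"rotation":[0,0,0],"jaw":1},{"delta_pos":[-397,-216,7],"rotation":[0,0,0],"jaw":1},{"delta_pos":[-397,-216,7],"rotation":[0,0,0],"jaw":1}])

```text
time: 7.6
tool_pos: [0.4482, -0.2299, 0.319]
tool_rot: [1.612, 2.694, -0.002]
ft_force: [0.8, 0.2, 0.6]
gripper_width: 0.0853
finger_force: 0.0
```

Call:
play_rows(motion=[{"delta_pos":[0,0,0],"rotation":[0,0,0],"jaw":1},{"delta_pos":[0,0,0],"rotation":[0,0,0],"jaw":1}])

```text
time: 7.8
tool_pos: [0.4496, -0.223, 0.3183]
tool_rot: [-1.602, -2.702, -0.001]
ft_force: [0.3, 0.8, -0.2]
gripper_width: 0.0851
finger_force: 0.0
```

```bash
python3 -c "
from h import *
cv2.imwrite('pics/top1.png',cv2.resize(capture('top')[130:300,210:470],None,fx=3,fy=3))
go([[.449,-.224,.32],[.449,-.224,.190]],.49)"
```

```text
[ 0.449 -0.224  0.32 ] delta [-0.9, -1.3, -1.7]
[ 0.449 -0.224  0.19 ] delta [-1.0, -1.3, 128.3]
rot [0.0, -0.001, 0.012] t 7.85 q [-0.21  0.29  0.64  2.1  -0.24  0.82  1.08] w 0.0851 pos [ 0.4497 -0.2226  0.3183]
```

View pics/top1.png

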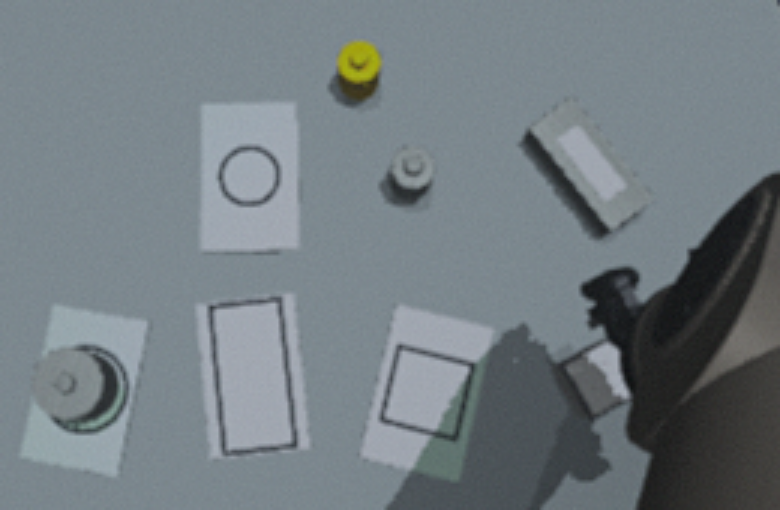

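Call:
play_rows(motion=[{"delta_pos":[-1,-1,40],"rotation":[0,0,0.01],"jaw":1},{"delta_pos":[-1,-1,80],"rotation":[0,0,0.01],"jaw":1},{"delta_pos":[-1,-1,110],"rotation":[0,0,0.01],"jaw":1},{"delta_pos":[-1,-1,128],"rotation":[0,0,0.01],"jaw":1},{"delta_pos":[-1,-1,128],"rotation":[0,0,0.01],"jaw":1},{"delta_pos":[-1,-1,128],"rotation":[0,0,0.01],"jaw":0.45},{"delta_pos":[-1,-1,128],"rotation":[0,0,0.01],"jaw":0.45},{"delta_pos":[-1,-1,128],"rotation":[0,0,0.01],"jaw":0.45},{"delta_pos":[-1,-1,128],"rotation":[0,0,0.01],"jaw":0.45},{"delta_pos":[-1,-1,128],"rotation":[0,0,0.01],"jaw":0.45}])

```text
time: 8.85
tool_pos: [0.4497, -0.225, 0.1916]
tool_rot: [1.615, 2.693, 0.002]
ft_force: [-1.1, 1.8, 9.6]
gripper_width: 0.0515
finger_force: 61.7
```

```bash
python3 -c "
from h import *
for c in ('scene','top'):
    capture(c); m=near(c,'large',(.447,.227),20)
    if m is not None: print(c,fit('large',(.447,.227),{c:m},.004).round(3))
go([[.449,-.224,.31],[.442,-.079,.31]],-.257)"
```

```text
scene [0.449 0.227 0.024 0.924]
top [ 0.448  0.226 -0.016  0.943]
[ 0.449 -0.224  0.31 ] delta [1.1, 0.2, -118.4]
[ 0.442 -0.079  0.31 ] delta [132.3, 62.3, -118.4]
rot [0.002, 0.0, 0.748] t 9.05 q [-0.06  0.51  0.49  2.17 -0.45  0.56  1.25] w 0.0514 pos [ 0.4496 -0.2251  0.1916]
```

Call:
play_rows(motion=[{"delta_pos":[0,0,-30],"rotation":[0,0,0],"jaw":0.45},{"delta_pos":[0,0,-70],"rotation":[0,0,0.1],"jaw":0.45},{"delta_pos":[30,15,-80],"rotation":[0,0,0.25],"jaw":0.45},{"delta_pos":[60,28,-80],"rotation":[0,0,0.4],"jaw":0.45},{"delta_pos":[90,42,-80],"rotation":[0,0,0.54],"jaw":0.45},{"delta_pos":[115,54,-80],"rotation":[0,0,0.68],"jaw":0.45},{"delta_pos":[132,62,-70],"rotation":[0,0,0.75],"jaw":0.45},{"delta_pos":[132,62,-50],"rotation":[0,0,0.75],"jaw":0.45},{"delta_pos":[132,62,-40],"rotation":[0,0,0.75],"jaw":0.45},{"delta_pos":[132,62,-40],"rotation":[0,0,0.75],"jaw":0.45}])

```text
time: 10.05
tool_pos: [0.4414, -0.0797, 0.2299]
tool_rot: [-2.49, -1.914, 0.001]
ft_force: [0.2, 0.0, -1.6]
gripper_width: 0.0514
finger_force: 63.2
```

```bash
python3 -c "
from h import *
go([[.442,-.079,.197],[.442,-.079,.31]],-.257)"
```

```text
[ 0.442 -0.079  0.197] delta [0.9, 0.4, 32.9]
[ 0.442 -0.079  0.31 ] delta [0.9, 0.3, -80.1]
rot [-0.001, 0.0, -0.003] t 10.05 q [-0.59  0.42  0.75  2.28 -0.5   0.61  0.28] w 0.0514 pos [ 0.4414 -0.0797  0.2299]
```

Place the tub, release, lift.

Call:
play_rows(motion=[{"delta_pos":[1,0,18],"rotation":[0,0,0],"jaw":0.45},{"delta_pos":[1,0,28],"rotation":[0,0,0],"jaw":0.45},{"delta_pos":[1,0,33],"rotation":[0,0,0],"jaw":0.45},{"delta_pos":[1,0,33],"rotation":[0,0,0],"jaw":0.45},{"delta_pos":[1,0,33],"rotation":[0,0,0],"jaw":1},{"delta_pos":[1,0,33],"rotation":[0,0,0],"jaw":1},{"delta_pos":[1,0,33],"rotation":[0,0,0],"jaw":1},{"delta_pos":[1,0,10],"rotation":[0,0,0],"jaw":1},{"delta_pos":[1,0,-40],"rotation":[0,0,0],"jaw":1},{"delta_pos":[1,0,-85],"rotation":[0,0,0],"jaw":1}])

```text
time: 11.05
tool_pos: [0.4415, -0.0792, 0.3165]
tool_rot: [-2.492, -1.913, 0.004]
ft_force: [1.2, 2.1, 3.0]
gripper_width: 0.0856
finger_force: 0.0
```

```bash
python3 -c "
from h import *
go([[.634,-.069,.315]],-.257)"
```

```text
[ 0.634 -0.069  0.315] delta [59.5, 183.3, 1.1]
rot [-0.002, 0.002, -0.004] t 11.05 q [-0.79  0.25  0.96  2.22 -0.29  0.8   0.09] w 0.0856 pos [ 0.4415 -0.0792  0.3165]
```

Call:
play_rows(motion=[{"delta_pos":[60,183,0],"rotation":[0,0,0],"jaw":1},{"delta_pos":[60,183,0],"rotation":[0,0,0],"jaw":1},{"delta_pos":[60,183,0],"rotation":[0,0,0],"jaw":1},{"delta_pos":[60,183,0],"rotation":[0,0,0],"jaw":1},{"delta_pos":[60,183,0],"rotation":[0,0,0],"jaw":1},{"delta_pos":[60,183,0],"rotation":[0,0,0],"jaw":1},{"delta_pos":[60,183,0],"rotation":[0,0,0],"jaw":1}])

```text
time: 11.75
tool_pos: [0.6333, -0.0681, 0.3152]
tool_rot: [-2.491, -1.913, 0.001]
ft_force: [-0.6, -0.7, -0.4]
gripper_width: 0.0853
finger_force: 0.0
```

```bash
python3 -c "
from h import *
go([[.634,-.069,.192]],-.257)
c='scene';cv2.imwrite('pics/s2.png',cv2.resize(capture(c)[130:280,190:450],None,fx=3,fy=3))
m=near(c,'tub',(.442,-.079),15)
if m is not None: print(fit('tub',(.442,-.079),{c:m},.004,(-.25,)).round(3))
m=near(c,'small',(.634,-.069),15)
if m is not None: print(fit('small',(.634,-.069),{c:m},0).round(3))
"
```

```text
[ 0.634 -0.069  0.192] delta [-0.7, 1.0, 123.2]
rot [-0.001, 0.0, -0.004] t 11.75 q [-0.57  0.58  0.8   1.81 -0.5   0.97  0.18] w 0.0853 pos [ 0.6333 -0.0681  0.3152]
[ 0.442 -0.067  0.062  0.192]
[ 0.636 -0.067  0.208  0.907]
```

View pics/s2.png

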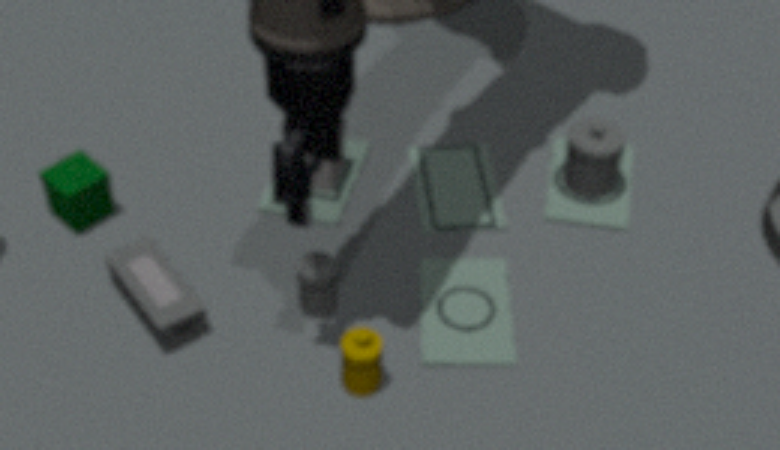

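The arm hides the tub; the small canister (crop 318,285) stands clear below the gripper, the yellow one at (362,360). Descend and grip.

Call:
play_rows(motion=[{"delta_pos":[0,1,40],"rotation":[0,0,0],"jaw":1},{"delta_pos":[0,1,80],"rotation":[0,0,0],"jaw":1},{"delta_pos":[0,1,108],"rotation":[0,0,0],"jaw":1},{"delta_pos":[0,1,122],"rotation":[0,0,0],"jaw":1},{"delta_pos":[0,1,122],"rotation":[0,0,0],"jaw":1},{"delta_pos":[0,1,122],"rotation":[0,0,0],"jaw":0.3},{"delta_pos":[0,1,122],"rotation":[0,0,0],"jaw":0.3},{"delta_pos":[0,1,122],"rotation":[0,0,0],"jaw":0.3},{"delta_pos":[0,1,122],"rotation":[0,0,0],"jaw":0.3},{"delta_pos":[0,1,122],"rotation":[0,0,0],"jaw":0.3}])

```text
time: 12.9
tool_pos: [0.6356, -0.0679, 0.1945]
tool_rot: [2.49, 1.914, 0.002]
ft_force: [-1.9, 1.3, 11.2]
gripper_width: 0.037
finger_force: 58.9
```

```bash
python3 -c "
from h import *
go([[.640,.078,.29]],-.257)"
```

```text
[0.64  0.078 0.29 ] delta [142.3, -33.1, -95.4]
rot [0.001, -0.001, -0.003] t 12.9 q [-0.47  0.73  0.67  1.86 -0.63  0.77  0.28] w 0.037 pos [ 0.6356 -0.0679  0.1945]
```

Call:
play_rows(motion=[{"delta_pos":[0,0,-30],"rotation":[0,0,0],"jaw":0.3},{"delta_pos":[0,0,-60],"rotation":[0,0,0],"jaw":0.3},{"delta_pos":[35,-8,-70],"rotation":[0,0,0],"jaw":0.3},{"delta_pos":[75,-17,-70],"rotation":[0,0,0],"jaw":0.3},{"delta_pos":[115,-26,-70],"rotation":[0,0,0],"jaw":0.3},{"delta_pos":[142,-33,-70],"rotation":[0,0,0],"jaw":0.3},{"delta_pos":[142,-33,-50],"rotation":[0,0,0],"jaw":0.3},{"delta_pos":[142,-33,-40],"rotation":[0,0,0],"jaw":0.3},{"delta_pos":[142,-33,-40],"rotation":[0,0,0],"jaw":0.3}])

```text
time: 13.8
tool_pos: [0.6393, 0.0772, 0.2322]
tool_rot: [-2.491, -1.914, 0.003]
ft_force: [-0.1, -0.2, -1.2]
gripper_width: 0.0368
finger_force: 60.4
```

```bash
python3 -c "
from h import *
go([[.640,.078,.1995]],-.257)"
```

```text
[0.64   0.078  0.1995] delta [1.0, 0.6, 32.7]
rot [-0.002, 0.001, -0.004] t 13.8 q [-0.73  0.69  0.72  1.84 -0.6   0.85  0.03] w 0.0368 pos [0.6393 0.0772 0.2322]
```

Call:
play_rows(motion=[{"delta_pos":[1,1,18],"rotation":[0,0,0],"jaw":0.3},{"delta_pos":[1,1,28],"rotation":[0,0,0],"jaw":0.3},{"delta_pos":[1,1,33],"rotation":[0,0,0],"jaw":0.3},{"delta_pos":[1,1,33],"rotation":[0,0,0],"jaw":0.3},{"delta_pos":[1,1,33],"rotation":[0,0,0],"jaw":0.8},{"delta_pos":[1,1,33],"rotation":[0,0,0],"jaw":1},{"delta_pos":[1,1,33],"rotation":[0,0,0],"jaw":1},{"delta_pos":[1,1,10],"rotation":[0,0,0],"jaw":1},{"delta_pos":[1,1,-40],"rotation":[0,0,0],"jaw":1},{"delta_pos":[1,1,-85],"rotation":[0,0,0],"jaw":1}])

```text
time: 14.8
tool_pos: [0.6409, 0.0782, 0.3198]
tool_rot: [2.491, 1.914, -0.001]
ft_force: [0.7, 0.8, 1.1]
gripper_width: 0.0852
finger_force: 0.0
```

```bash
python3 -c "
from h import *
go([[.639,-.228,.315]],.64+np.pi/2)"
```

```text
[ 0.639 -0.228  0.315] delta [-296.4, 77.1, 5.0]
rot [-0.0, 0.001, 0.67] t 14.8 q [-0.8   0.59  0.81  1.78 -0.51  0.99 -0.04] w 0.0852 pos [0.6409 0.0782 0.3198]
```

Call:
play_rows(motion=[{"delta_pos":[-296,77,5],"rotation":[0,0,0.67],"jaw":1},{"delta_pos":[-296,77,5],"rotation":[0,0,0.67],"jaw":1},{"delta_pos":[-296,77,5],"rotation":[0,0,0.67],"jaw":1},{"delta_pos":[-296,77,5],"rotation":[0,0,0.67],"jaw":1},{"delta_pos":[-296,77,5],"rotation":[0,0,0.67],"jaw":1},{"delta_pos":[-296,77,5],"rotation":[0,0,0.67],"jaw":1},{"delta_pos":[-296,77,5],"rotation":[0,0,0.67],"jaw":1},{"delta_pos":[-296,77,5],"rotation":[0,0,0.67],"jaw":1},{"delta_pos":[-296,77,5],"rotation":[0,0,0.67],"jaw":1},{"delta_pos":[-296,77,5],"rotation":[0,0,0.67],"jaw":1}])

```text
time: 15.8
tool_pos: [0.6399, -0.2256, 0.3131]
tool_rot: [-2.98, -0.993, -0.0]
ft_force: [0.3, -0.1, -0.5]
gripper_width: 0.0856
finger_force: 0.0
```

```bash
python3 -c "
from h import *
go([[.639,-.228,.181]],.64+np.pi/2)"
```

```text
[ 0.639 -0.228  0.181] delta [-2.2, 1.5, 132.1]
rot [-0.001, -0.0, 0.003] t 15.8 q [-0.37  0.71  0.93  1.71 -0.65  1.06 -0.15] w 0.0856 pos [ 0.6399 -0.2256  0.3131]
```

Call:
play_rows(motion=[{"delta_pos":[-2,1,40],"rotation":[0,0,0],"jaw":1},{"delta_pos":[-2,1,80],"rotation":[0,0,0],"jaw":1},{"delta_pos":[-2,1,115],"rotation":[0,0,0],"jaw":1},{"delta_pos":[-2,1,132],"rotation":[0,0,0],"jaw":1},{"delta_pos":[-2,1,132],"rotation":[0,0,0],"jaw":1},{"delta_pos":[-2,1,132],"rotation":[0,0,0],"jaw":0.4},{"delta_pos":[-2,1,132],"rotation":[0,0,0],"jaw":0.4},{"delta_pos":[-2,1,132],"rotation":[0,0,0],"jaw":0.4},{"delta_pos":[-2,1,132],"rotation":[0,0,0],"jaw":0.4},{"delta_pos":[-2,1,132],"rotation":[0,0,0],"jaw":0.4}])

```text
time: 16.8
tool_pos: [0.6389, -0.2295, 0.1831]
tool_rot: [2.981, 0.989, 0.004]
ft_force: [-0.8, 2.2, 9.6]
gripper_width: 0.0471
finger_force: 61.4
```

```bash
python3 -c "
from h import *
go([[.639,-.228,.32],[.457,.076,.32]],.10+np.pi/2)
capture('scene')
for n,xy in (('tub',(.442,-.079)),('small',(.64,.078))):
    m=near('scene',n,xy,12)
    if m is not None: print(n,fit(n,xy,{'scene':m},.004,(-.25,)).round(3))
"
```

```text
[ 0.639 -0.228  0.32 ] delta [1.2, -1.0, -136.9]
[0.457 0.076 0.32 ] delta [37.1, -353.4, -137.4]
rot [0.001, -0.002, 0.541] t 16.8 q [-0.28  0.85  0.79  1.77 -0.78  0.86 -0.05] w 0.0471 pos [ 0.6389 -0.2295  0.1831]
tub [ 0.443 -0.077 -0.186  0.903]
small [ 0.64   0.079 -0.145  0.912]
```

Call:
play_rows(motion=[{"delta_pos":[0,0,-30],"rotation":[0,0,0],"jaw":0.4},{"delta_pos":[0,0,-70],"rotation":[0,0,0],"jaw":0.4},{"delta_pos":[0,0,-110],"rotation":[0,0,0],"jaw":0.4},{"delta_pos":[4,-40,-120],"rotation":[0,0,0.1],"jaw":0.4},{"delta_pos":[8,-80,-120],"rotation":[0,0,0.2],"jaw":0.4},{"delta_pos":[13,-125,-120],"rotation":[0,0,0.3],"jaw":0.4},{"delta_pos":[18,-170,-120],"rotation":[0,0,0.4],"jaw":0.4},{"delta_pos":[23,-215,-120],"rotation":[0,0,0.5],"jaw":0.4},{"delta_pos":[28,-260,-120],"rotation":[0,0,0.54],"jaw":0.4},{"delta_pos":[32,-305,-120],"rotation":[0,0,0.54],"jaw":0.4}])

```text
time: 17.95
tool_pos: [0.4806, 0.0356, 0.3016]
tool_rot: [-3.137, -0.155, -0.001]
ft_force: [1.0, 0.6, -2.7]
gripper_width: 0.0471
finger_force: 63.3
```

```bash
python3 -c "
from h import *
go([[.457,.076,.30],[.457,.076,.22]],.10+np.pi/2)"
```

```text
[0.457 0.076 0.3  ] delta [-19.5, -42.5, 1.7]
[0.457 0.076 0.22 ] delta [-19.5, -42.4, 81.7]
rot [-0.001, -0.001, -0.001] t 17.95 q [-1.17  0.58  1.27  2.17 -0.72  0.92 -0.93] w 0.0471 pos [0.4806 0.0356 0.3016]
```

Call:
play_rows(motion=[{"delta_pos":[-19,-42,2],"rotation":[0,0,0],"jaw":0.4},{"delta_pos":[-19,-42,2],"rotation":[0,0,0],"jaw":0.4},{"delta_pos":[-19,-42,30],"rotation":[0,0,0],"jaw":0.4},{"delta_pos":[-19,-42,60],"rotation":[0,0,0],"jaw":0.4},{"delta_pos":[-19,-42,80],"rotation":[0,0,0],"jaw":0.4},{"delta_pos":[-19,-42,80],"rotation":[0,0,0],"jaw":0.4},{"delta_pos":[-19,-42,80],"rotation":[0,0,0],"jaw":0.4}])

```text
time: 18.65
tool_pos: [0.4588, 0.0738, 0.2221]
tool_rot: [-3.137, -0.157, -0.0]
ft_force: [-0.1, -0.1, -2.4]
gripper_width: 0.0467
finger_force: 63.3
```

```bash
python3 -c "
from h import *
go([[.457,.076,.188]],.10+np.pi/2)"
```

```text
[0.457 0.076 0.188] delta [-1.6, -2.4, 34.1]
rot [-0.0, -0.0, -0.0] t 18.65 q [-1.13  0.65  1.08  2.26 -0.88  0.76 -0.89] w 0.0467 pos [0.4588 0.0738 0.2221]
```

Call:
play_rows(motion=[{"delta_pos":[-2,-2,18],"rotation":[0,0,0],"jaw":0.4},{"delta_pos":[-2,-2,29],"rotation":[0,0,0],"jaw":0.4},{"delta_pos":[-2,-2,34],"rotation":[0,0,0],"jaw":0.4},{"delta_pos":[-2,-2,34],"rotation":[0,0,0],"jaw":0.4},{"delta_pos":[-2,-2,34],"rotation":[0,0,0],"jaw":1},{"delta_pos":[-2,-2,34],"rotation":[0,0,0],"jaw":1},{"delta_pos":[-2,-2,34],"rotation":[0,0,0],"jaw":1},{"delta_pos":[-2,-2,10],"rotation":[0,0,0],"jaw":1},{"delta_pos":[-2,-2,-40],"rotation":[0,0,0],"jaw":1},{"delta_pos":[-2,-2,-85],"rotation":[0,0,0],"jaw":1}])

```text
time: 19.65
tool_pos: [0.4561, 0.0753, 0.3079]
tool_rot: [3.137, 0.156, -0.002]
ft_force: [1.1, 1.2, 0.7]
gripper_width: 0.0853
finger_force: 0.0
```

```bash
python3 -c "
from h import *
go([[.50,.35,.40]],.10+np.pi/2)"
```

```text
[0.5  0.35 0.4 ] delta [70.8, -268.9, -92.5]
rot [0.001, 0.001, -0.001] t 19.65 q [-1.31  0.53  1.31  2.21 -0.67  0.91 -1.05] w 0.0853 pos [0.4561 0.0753 0.3079]
```

Move aside to the left and high, then check.

Call:
play_rows(motion=[{"delta_pos":[0,0,-50],"rotation":[0,0,0],"jaw":1},{"delta_pos":[20,-50,-92],"rotation":[0,0,0],"jaw":1},{"delta_pos":[70,-269,-92],"rotation":[0,0,0],"jaw":1},{"delta_pos":[70,-269,-92],"rotation":[0,0,0],"jaw":1},{"delta_pos":[70,-269,-92],"rotation":[0,0,0],"jaw":1},{"delta_pos":[70,-269,-92],"rotation":[0,0,0],"jaw":1},{"delta_pos":[70,-269,-92],"rotation":[0,0,0],"jaw":1},{"delta_pos":[70,-269,-92],"rotation":[0,0,0],"jaw":1},{"delta_pos":[70,-269,-92],"rotation":[0,0,0],"jaw":1},{"delta_pos":[70,-269,-92],"rotation":[0,0,0],"jaw":1}])

```text
time: 20.65
tool_pos: [0.499, 0.3494, 0.3983]
tool_rot: [3.137, 0.156, -0.0]
ft_force: [-0.5, -0.6, 0.5]
gripper_width: 0.0856
finger_force: 0.0
```

```bash
python3 -c "
from h import *
for c in ('top','scene'):
  im=capture(c)
  for n,xy,y in (('tub',(.442,-.079),-.25),('small',(.64,.078),0),('large',(.447,.227),0),('case',(.457,.076),.1)):
    m=near(c,n,xy,12)
    if m is not None: print(c,n,fit(n,xy,{c:m},.004,(y,)).round(3))
  r=im[130:300,210:470] if c=='top' else im[130:280,190:490]
  cv2.imwrite(f'pics/f_{c}.png',cv2.resize(r,None,fx=2.6,fy=2.6,interpolation=cv2.INTER_CUBIC))
"
```

```text
top tub [ 0.44  -0.081 -0.252  0.919]
top small [0.638 0.075 0.328 0.904]
top large [0.448 0.225 0.302 0.896]
top case [0.457 0.075 0.085 0.938]
scene tub [ 0.442 -0.078 -0.238  0.934]
scene small [0.641 0.077 0.157 0.872]
scene large [0.45  0.228 0.157 0.935]
scene case [0.457 0.078 0.065 0.878]
```

View pics/f_top.png

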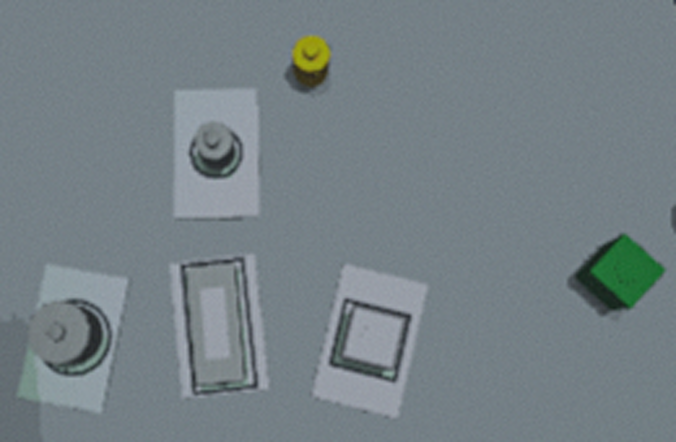

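View pics/f_scene.png

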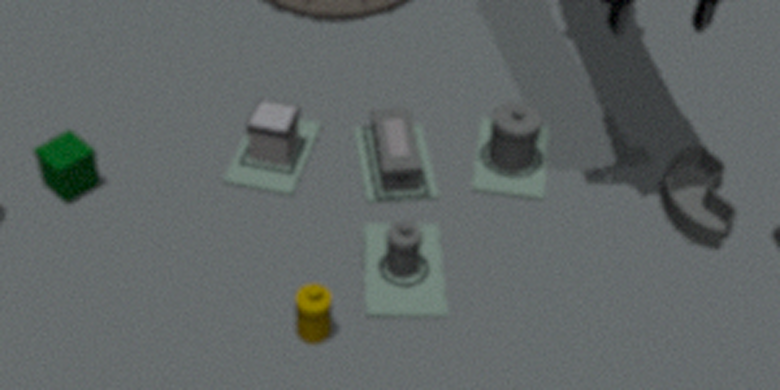

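All four pieces stand inside their outlines: in the top crop the large canister is at (65,335), the small at (215,145), the case at (217,325) and the tub at (372,340). The fits agree to within about 3 mm, and the bystanders are undisturbed.

```bash
python3 -c "
from h import *
print(workorder.hand_in())"
```

```text
the job is handed in; nothing more can be done
None
```

I placed all four pieces upright on their matching mats, within about 3 mm of centre by the camera fits, left the dish and bottle alone, and handed the job in at about 21 s; the hand-in returned no verdict.

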